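Line up the tea canisters by height

TASK

Line the four tea canisters up on the board by height, each standing upright in the middle of its own cork coaster: the tallest on the coaster next to the pump bottle, then each shorter than the last, down to the shortest next to the pail. Set them down rather than dropping them, do not tip any over, and leave the pump bottle and the pail where they stand.

Things in the scene. Friction and masses are not known exactly. Their poses are not given: they have to be found in the camera images.
- canister_tiny: the shortest of four loose metal tea canisters alike but for size: upright cylinder 46 mm in diameter, 50 mm high to its flat lid, then a dark wooden knob (22 mm diameter, 24 mm tall) on the middle of the lid: 74 mm in all. One rigid piece, about 0.1 to 0.4 kg; can be lifted by the knob. Starts upright on the counter (z = 0). Origin: centre of underside, z up.
- canister_small: the second shortest of four loose metal tea canisters alike but for size: upright cylinder 52 mm in diameter, 70 mm high to its flat lid, then a dark wooden knob (22 mm diameter, 24 mm tall) on the middle of the lid: 94 mm in all. One rigid piece, about 0.1 to 0.4 kg; can be lifted by the knob. Starts upright on the counter (z = 0). Origin: centre of underside, z up.
- canister_medium: the second tallest of four loose metal tea canisters alike but for size: upright cylinder 58 mm in diameter, 90 mm high to its flat lid, then a dark wooden knob (22 mm diameter, 24 mm tall) on the middle of the lid: 114 mm in all. One rigid piece, about 0.1 to 0.4 kg; can be lifted by the knob. Starts upright on the counter (z = 0). Origin: centre of underside, z up.
- canister_large: the tallest of four loose metal tea canisters alike but for size: upright cylinder 64 mm in diameter, 110 mm high to its flat lid, then a dark wooden knob (22 mm diameter, 24 mm tall) on the middle of the lid: 134 mm in all. One rigid piece, about 0.1 to 0.4 kg; can be lifted by the knob. Starts upright on the counter (z = 0). Origin: centre of underside, z up.
- coaster_a: fixed round cork coaster, 80 mm diameter, 4 mm thick, at the -y end of the row. Coasters a, b, c, d lie in a row about 100 mm apart on a fixed wooden board (115 x 400 x 12 mm) that runs along world y to within 0.12 rad. Origin: centre of underside, 12 mm above the counter (top at 16 mm); x points across the board away from the robot, y along it.
- coaster_b: fixed round cork coaster, 80 mm diameter, 4 mm thick, second from the -y end. Coasters a, b, c, d lie in a row about 100 mm apart on a fixed wooden board (115 x 400 x 12 mm) that runs along world y to within 0.12 rad. Origin: centre of underside, 12 mm above the counter (top at 16 mm); x points across the board away from the robot, y along it.
- coaster_c: fixed round cork coaster, 80 mm diameter, 4 mm thick, third from the -y end. Coasters a, b, c, d lie in a row about 100 mm apart on a fixed wooden board (115 x 400 x 12 mm) that runs along world y to within 0.12 rad. Origin: centre of underside, 12 mm above the counter (top at 16 mm); x points across the board away from the robot, y along it.
- coaster_d: fixed round cork coaster, 80 mm diameter, 4 mm thick, at the +y end of the row. Coasters a, b, c, d lie in a row about 100 mm apart on a fixed wooden board (115 x 400 x 12 mm) that runs along world y to within 0.12 rad. Origin: centre of underside, 12 mm above the counter (top at 16 mm); x points across the board away from the robot, y along it.
- pump_bottle: green hand-sanitiser bottle with a white pump, 58 mm in diameter, 163 mm tall, loose, standing off one end of the board (either end), its centre about 105 mm along the row and 15 to 45 mm further away than the end coaster. Origin: centre of its underside.
- pail: small tapered metal pail holding pens, 64 mm across the rim, 70 mm high, pens to about 120 mm, loose, standing off the other end of the board in the same way. Origin: centre of its underside.

How it is judged:
At the end, for the whole second after the job is handed in: In order from the pump bottle's end to the pail's end, tallest to shortest, each canister stands at rest on its coaster: centre within 12 mm of the coaster's, underside 12 to 20 mm above the counter, within 0.08 rad of upright, slower than 0.02 m/s (((horizontal distance between pump_bottle and coaster_d below 0.2 m and horizontal distance between canister_tiny and coaster_a below 0.012 m and horizontal distance between canister_small and coaster_b below 0.012 m and horizontal distance between canister_medium and coaster_c below 0.012 m and horizontal distance between canister_large and coaster_d below 0.012 m) or (horizontal distance between pump_bottle and coaster_a below 0.2 m and horizontal distance between canister_tiny and coaster_d below 0.012 m and horizontal distance between canister_small and coaster_c below 0.012 m and horizontal distance between canister_medium and coaster_b below 0.012 m and horizontal distance between canister_large and coaster_a below 0.012 m)) and height (world z) of canister_tiny between 0.012 and 0.02 m and angle between each of canister_tiny, canister_small, canister_medium, canister_large's own z axis and vertical below 0.08 rad and linear speed of each of canister_tiny, canister_small, canister_medium, canister_large below 0.02 m/s and height (world z) of canister_small between 0.012 and 0.02 m and height (world z) of canister_medium between 0.012 and 0.02 m and height (world z) of canister_large between 0.012 and 0.02 m); the robot touches nothing.
It fails at once if a canister is tipped over (more than 0.6 rad from upright) (angle between any of canister_tiny, canister_small, canister_medium, canister_large's own z axis and vertical above 0.6 rad).
It fails at once if a canister is let go in the air, its underside more than 45 mm above the counter ((height (world z) of canister_tiny above 0.045 m and contact force between the fingers and canister_tiny below 0.01 N) or (height (world z) of canister_small above 0.045 m and contact force between the fingers and canister_small below 0.01 N) or (height (world z) of canister_medium above 0.045 m and contact force between the fingers and canister_medium below 0.01 N) or (height (world z) of canister_large above 0.045 m and contact force between the fingers and canister_large below 0.01 N)).
It fails at once if the pump bottle or the pail is shifted by more than 20 mm (distance of any of pump_bottle, pail from where it was at the start of the episode above 0.02 m).
It also fails if it takes over 99 s, if anything falls off the work surface, if the arm or the gripper's body presses on something with over 40 N, if the wrist force passes 120 N, or if a joint passes its speed limit or range.

ROBOT

A 7-joint arm with a two-finger parallel gripper is mounted at the origin on the work surface. World frame = base frame: x ahead of the robot, y to its left, z up, the work surface at z = 0. Lengths are in m, angles in rad, forces in N, time in s.
With the tool pointing down it reaches from about 0.4 to 0.85 m from the base axis. Payload 10.4 kg.
Tool frame: the origin (TCP) lies where the fingers leave the gripper's body, on its centre line; the fingertips stand 70 mm ahead of it and the grasp point (between the pads) lies r.grip_depth ahead of it (r.grip_depth is the distance from the TCP to the grasp point, in m); z points along the fingers, y is the direction in which the jaws open and shut (so a half turn about z gives the same grasp; the last joint's range is limited). The gripper opens to 87 mm and grips with 3 to 60 N. Pads are 19 mm wide; open, the fingers measure 117 mm over their backs; the gripper's body (75 mm by 190 mm) begins 51 mm behind the grasp point.
Start: joints at [-1.285, 0.332, -0.065, 1.46, 0.022, 1.35, -0.088], TCP at [0.19, 0.595, 0.292] pointing down, gripper open.
Joint ranges: [-2.6, 2.6], [-0.5, 2.12], [-1.47, 1.34], [0.16, 2.42], [-1.27, 4.41], [0.06, 2.06], [-2.6, 2.6]. Speed limits (rad/s): [2.22, 2.22, 2.79, 2.79, 3.14, 3.14, 3.14].

INTERFACE

Orientations are given as a unit quaternion [x, y, z, w].
In Python, from bench import monitor, viewer, workorder, nets, r gives the robot as it stands.
- The arm moves only by the tool drive_tool, never from a script. Its argument "plan" is a list of rows, each an object of numbers: "rx", "ry", "rz": the turn, a rotation vector about the tool's x, y, z in units of 360 degrees (1.0 is 360 degrees); "x", "y", "z": the shift along the tool's x, y, z in units of 1000 mm (1.0 is 1000 mm); "fingers": the opening, from 0 (shut) to 1 (fully open). In form: [{"rx": .., "ry": .., "rz": .., "x": .., "y": .., "z": .., "fingers": ..}, ...]. A call has 1 to 12 rows; each row is the pose to reach, as a shift and turn from the pose commanded when the call began, along the tool's axes at that moment, turning the shorter way round; what a row does not reach only later rows make up. A row lasts 1/8 s, in which the tool goes at most 62.5 mm and 10.7 degrees, less where a joint would pass 70% of its speed; a pose out of reach is approached as far as the arm can. A call with a number of a shift or a turn outside -1 to 1 is refused whole. A call with a gripper value outside its range is refused whole. The fingers move at their own pace and stop on an object; "squeeze" is the grip in N (left out, the last holds). Time passes only in rows, so rows that repeat a pose let the fingers close. It gives the time, the measured TCP pose, the force and the opening at its end, in the units of the state.
- monitor.read_state(): the state, without advancing time (a new reading comes with each control period).
- viewer.camera(name): name is "scene" or "top" or "wrist"; returns a dict with "color" (420x560x3 uint8, red, green, blue), "depth" (420x560 float32, m along the optical axis (not along the pixel's ray), 0 where there is no reading), "camera_matrix" (3x3 intrinsics, pixels), "xyz" and "rotation" of the camera in the world. Camera axes: x right, y down, z forward; pixel columns grow to the right and rows downward; lengths in m; the calibration is good to about 2 mm. A picture is of the moment at which its call begins.
- workorder.close_job(): hands the job in, once; it reports no verdict.
Trained networks look in the newest picture that a camera, given by its name, has taken for a name from the list of things; names that differ only in an ending like _2 or _b are one class to them, and where a whole thing is asked for, a point or a joint stands for the part that bears it (a point fixed in the world has none). Each returns a list of dicts, best first, with "confidence" (0 to 1); they miss things now and then, are a little off and sometimes report something else, mostly with a low value. They report only what shows in the picture. A call takes as long as a camera call.
- nets.find_in(label, camera): "centre" ([x, y, z] in m, in world coordinates, good to about 4 mm: the middle of the surface that is visible of it).
- nets.regions_of(label, camera): "region" (420x560 bool, what is visible of it).
The state is a dict: "time": time; "joint_positions": joint angles; "joint_vel": joint speeds; "joint_torque": joint torques, N m; "ee_pos": TCP position; "eef_rot": TCP orientation; "ft_force": force on the tool from outside, world axes, zero at the start; "torque": the same for the moment, N m; "width": finger opening in m.
Only numpy, scipy, OpenCV 4.12 (cv2) and the standard library are available. Lean on these libraries where they do the work, as an engineer would, in place of code of your own. Each camera call takes 0.05 s, during which the arm holds its last target.

## Working session

There is one attempt and no reset: what is moved stays moved. The work goes in short steps, Python scripts to look and compute and a tool call to move; the robot and the scene stay as the last step left them, time stands still between calls to the robot, and variables do not carry over. Pictures are saved under pics/ and viewed, and the job is handed in when it is done.

Besides the shell and the picture viewer there is one more tool, called after "Call:" by a JSON object that holds its "name" and its "arguments", one argument or row to a line. drive_tool: Moves the arm, as the interface text tells. Its arguments: {"type":"object","properties":{"plan":{"type":"array","items":{"type":"object","properties":{"rx":{"type":"number","minimum":-1,"maximum":1},"ry":{"type":"number","minimum":-1,"maximum":1},"rz":{"type":"number","minimum":-1,"maximum":1},"x":{"type":"number","minimum":-1,"maximum":1},"y":{"type":"number","minimum":-1,"maximum":1},"z":{"type":"number","minimum":-1,"maximum":1},"fingers":{"type":"number"}}}},"squeeze":{"type":"number"}},"required":["plan"]}

```bash
mkdir -p pics; ls
cat > h.py <<'E'
from bench import monitor, viewer, workorder, nets, r
import numpy as np, cv2
def shot(n,f):
    c=viewer.camera(n); cv2.imwrite('pics/'+f,c['color'][:,:,::-1]); return c
def world(c):
    d=c['depth'];K=c['camera_matrix'];v,u=np.mgrid[:d.shape[0],:d.shape[1]]
    p=np.stack([(u-K[0,2])/K[0,0]*d,(v-K[1,2])/K[1,1]*d,d],-1)
    w=p@np.array(c['rotation']).T+np.array(c['xyz']); w[d==0]=np.nan
    return w
E
python3 - <<'E'
from h import *
s=monitor.read_state();print(s['time'],s['ee_pos'],s['eef_rot'],s['width'],s['ft_force'],r.grip_depth)
for n in ['top','scene']:
    c=shot(n,n+'1.png');print(n,c['xyz'],np.round(c['rotation'],3).tolist())
    for l in ['canister_tiny','canister_small','canister_medium','canister_large','coaster_a','pump_bottle','pail']:
        print(l,[(np.round(o['centre'],3).tolist(),round(o['confidence'],2)) for o in nets.find_in(l,n)])
print(monitor.read_state()['time'])
E
```

```text
pics
0.0 [0.18987004 0.59516901 0.2914566 ] [ 1.53772756e-01  9.88105988e-01 -7.01192474e-04 -6.50340781e-05] 0.08672283189925985 [ 0.31703972  0.36293752 -0.13047981] 0.051
top [0.47448385 0.03225472 0.83673782] [0.712, -0.698, 0.069, -0.045]
canister_tiny [([0.464, -0.219, 0.05], 0.92)]
canister_small []
canister_medium [([0.466, 0.197, 0.091], 0.66)]
canister_large [([0.481, 0.07, 0.111], 0.77)]
coaster_a [([0.659, -0.006, 0.017], 0.94), ([0.653, 0.097, 0.014], 0.93), ([0.653, -0.11, 0.02], 0.88), ([0.66, 0.191, 0.018], 0.88)]
pump_bottle [([0.664, -0.213, 0.113], 0.8)]
pail [([0.687, 0.294, 0.053], 0.89)]
scene [ 1.02050064 -0.29548851  0.81210401] [0.852, 0.426, -0.137, -0.273]
canister_tiny [([0.481, -0.234, 0.048], 0.77)]
canister_small [([0.474, -0.064, 0.063], 0.81)]
canister_medium [([0.479, 0.186, 0.069], 0.77)]
canister_large [([0.5, 0.061, 0.09], 0.77)]
coaster_a [([0.662, 0.188, 0.018], 0.97), ([0.657, 0.09, 0.015], 0.84), ([0.662, -0.008, 0.015], 0.64)]
pump_bottle [([0.685, -0.226, 0.114], 0.79)]
pail []
0.8
```

```bash
sed -i "s/np.array(c\['rotation'\]).T/Rotation.from_quat(c['rotation']).as_matrix().T/; s/^import numpy.*/&\nfrom scipy.spatial.transform import Rotation/" h.py
python3 - <<'E'
from h import *
c=shot('top','top2.png');np.savez('top2.npz',**c);w=world(c)
print(c['camera_matrix'].tolist())
# lids: points by height bands
z=w[...,2]; print(np.nanpercentile(z,[1,20,50,80,99]))
for name,h,rad,xy in [('tiny',.05,.023,(.464,-.219)),('small',.07,.026,(.466,-.07)),('medium',.09,.029,(.466,.197)),('large',.11,.032,(.481,.07))]:
    for lab,hh,rr in (('lid',h,rad),('knob',h+.024,.011)):
        m=(abs(z-hh)<.006)&(np.hypot(w[...,0]-xy[0],w[...,1]-xy[1])<.06)
        p=w[m]
        if len(p)<10: print(name,lab,'none');continue
        (cx,cy),rd=cv2.minEnclosingCircle(p[:,:2].astype(np.float32))
        print(name,lab,len(p),np.round(np.median(p,0),4),'circ',round(cx,4),round(cy,4),round(rd,4))
E
```

```text
[[435.2025539541069, 0.0, 280.42083967623546], [0.0, 435.2025539541069, 212.48083039092572], [0.0, 0.0, 1.0]]
[-5.74804187e-01 -1.40068634e-03  5.07985499e-04  2.33849796e-03
  1.11586691e-01]
tiny lid 370 [ 0.4694 -0.2232  0.0507] circ 0.4688 -0.229 0.0232
tiny knob 124 [ 0.4692 -0.2274  0.0747] circ 0.4694 -0.228 0.0111
small lid 556 [ 0.4584 -0.0574  0.0707] circ 0.4587 -0.0591 0.0259
small knob 131 [ 0.4592 -0.0583  0.0945] circ 0.459 -0.0591 0.0108
medium lid 791 [0.4646 0.1949 0.0902] circ 0.4647 0.1979 0.029
medium knob 148 [0.465  0.1972 0.114 ] circ 0.4647 0.1978 0.0109
large lid 1031 [0.4815 0.0674 0.1105] circ 0.482 0.0681 0.032
large knob 140 [0.4816 0.0682 0.1343] circ 0.4821 0.0681 0.0107
```

View pics/top2.png

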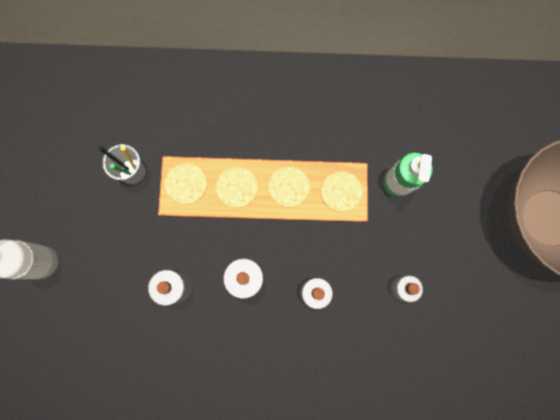

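View pics/scene1.png

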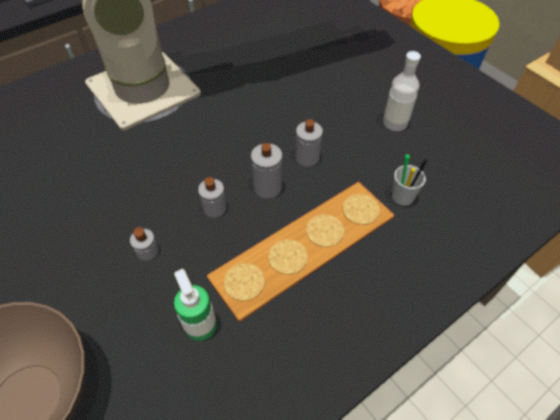

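Run:
```python
from h import *
c=dict(np.load('top2.npz'));w=world(c);im=c['color'].astype(int)
K=c['camera_matrix']
for i in range(4):
    pass
for o in nets.regions_of('coaster_a','top')[:5]:
    m=o['region'].astype(np.uint8)
    cn,_=cv2.findContours(m,0,1);cn=max(cn,key=cv2.contourArea);e=cv2.fitEllipse(cn)
    # ray to z=.016
    u,v=e[0];d=Rotation.from_quat(c['rotation']).apply([(u-K[0,2])/K[0,0],(v-K[1,2])/K[1,1],1]);t=(.016-c['xyz'][2])/d[2]
    p=w[m>0];q=p[abs(p[:,2]-.016)<.004]
    print(round(o['confidence'],2),np.round(e[0],1),np.round(e[1],1),'ray',np.round((c['xyz']+t*d),4),'med',np.round(np.nanmedian(p,0),4))
z=w[...,2]
for n,xy in (('pump',(.69,-.215)),('pail',(.69,.29)),('glass',(.5,.45))):
    m=(z>.02)&(np.hypot(w[...,0]-xy[0],w[...,1]-xy[1])<.08);p=w[m]
    for a in np.arange(.02,.3,.02):
        q=p[(p[:,2]>=a)&(p[:,2]<a+.02)]
        if len(q)>5: print(n,round(a,2),len(q),np.round(q.min(0)[:2],3),np.round(q.max(0)[:2],3))
# board edges
m=(im[...,0]>150)&(im[...,0]-im[...,2]>70)&(abs(z-.012)<.006);m=m.astype(np.uint8)
n,l,st,ce=cv2.connectedComponentsWithStats(m);k=1+st[1:,4].argmax()
pts=w[l==k][:,:2].astype(np.float32);print(cv2.minAreaRect(pts))
```

```text
0.86 [185.4 183.3] [38.7 40.3] ray [0.6603 0.1881 0.016 ] med [0.6601 0.1879 0.0162]
0.84 [288.8 186.6] [37.8 39.5] ray [ 0.6589 -0.0105  0.016 ] med [ 0.6586 -0.0105  0.0166]
0.79 [341.3 191.1] [39.3 39.9] ray [ 0.6524 -0.1123  0.016 ] med [ 0.6523 -0.1118  0.0167]
0.63 [236.5 186.9] [40.1 40.5] ray [0.6558 0.0903 0.016 ] med [0.6554 0.0903 0.0163]
pump 0.02 96 [ 0.645 -0.237] [ 0.692 -0.195]
pump 0.04 117 [ 0.645 -0.242] [ 0.693 -0.195]
pump 0.06 126 [ 0.645 -0.238] [ 0.695 -0.195]
pump 0.08 147 [ 0.645 -0.241] [ 0.693 -0.196]
pump 0.1 507 [ 0.646 -0.253] [ 0.703 -0.196]
pump 0.12 137 [ 0.661 -0.227] [ 0.688 -0.21 ]
pump 0.14 28 [ 0.641 -0.227] [ 0.683 -0.213]
pump 0.16 254 [ 0.641 -0.232] [ 0.684 -0.212]
pail 0.02 232 [0.657 0.267] [0.711 0.322]
pail 0.04 287 [0.655 0.265] [0.713 0.324]
pail 0.06 308 [0.654 0.263] [0.716 0.327]
pail 0.08 67 [0.664 0.276] [0.696 0.314]
pail 0.1 116 [0.661 0.274] [0.699 0.318]
glass 0.02 164 [0.476 0.418] [0.537 0.444]
glass 0.04 195 [0.476 0.417] [0.537 0.445]
glass 0.06 210 [0.476 0.418] [0.537 0.446]
glass 0.08 247 [0.475 0.418] [0.537 0.452]
glass 0.1 249 [0.477 0.418] [0.536 0.444]
glass 0.12 572 [0.477 0.418] [0.536 0.458]
glass 0.14 194 [0.487 0.428] [0.526 0.447]
((0.6551551818847656, 0.036725446581840515), (0.4002227783203125, 0.1160142570734024), 89.59652709960938)
```

```bash
cat > go.py <<'E'
import sys
from h import *
s=monitor.read_state();R=Rotation.from_quat(s['eef_rot'])
t=np.array(list(map(float,sys.argv[1:4])))
d=R.inv().apply(t-s['ee_pos'])
T=Rotation.from_matrix(np.array([[0,1,0],[1,0,0],[0,0,-1]]).T)
print('pos',np.round(s['ee_pos'],4),'w',round(s['width'],4),'F',np.round(s['ft_force'],1),'t',s['time'])
print('shift',np.round(d,4),'turn',np.round((R.inv()*T).as_rotvec()/2/np.pi,4))
E
python3 go.py .482 .068 .26
```

```text
pos [0.1899 0.5955 0.2923] w 0.0869 F [ 0.2 -0.9  0.3] t 0.9
shift [-0.4386 -0.4137  0.0322] turn [ 0.     -0.      0.2009]
```

Call:
{"name": "drive_tool", "arguments": {
  "plan": [
    {"x": -0.4386, "y": -0.4137, "z": 0.032, "rz": 0.201, "fingers": 0.6},
    {"x": -0.4386, "y": -0.4137, "z": 0.032, "rz": 0.201, "fingers": 0.6},
    {"x": -0.4386, "y": -0.4137, "z": 0.032, "rz": 0.201, "fingers": 0.6},
    {"x": -0.4386, "y": -0.4137, "z": 0.032, "rz": 0.201, "fingers": 0.6},
    {"x": -0.4386, "y": -0.4137, "z": 0.032, "rz": 0.201, "fingers": 0.6},
    {"x": -0.4386, "y": -0.4137, "z": 0.032, "rz": 0.201, "fingers": 0.6},
    {"x": -0.4386, "y": -0.4137, "z": 0.032, "rz": 0.201, "fingers": 0.6},
    {"x": -0.4386, "y": -0.4137, "z": 0.032, "rz": 0.201, "fingers": 0.6},
    {"x": -0.4386, "y": -0.4137, "z": 0.032, "rz": 0.201, "fingers": 0.6},
    {"x": -0.4386, "y": -0.4137, "z": 0.032, "rz": 0.201, "fingers": 0.6},
    {"x": -0.4386, "y": -0.4137, "z": 0.032, "rz": 0.201, "fingers": 0.6},
    {"x": -0.4386, "y": -0.4137, "z": 0.032, "rz": 0.201, "fingers": 0.6}
  ]
}}

```text
validation failed for argument at $.pl...
```

```bash
python3 go.py .482 .068 .182
python3 - <<'E'
from h import *
c=shot('wrist','wr1.png');w=world(c);print(c['xyz'],c['rotation'])
z=w[...,2];m=(abs(z-.134)<.005);p=w[m]
print(len(p),cv2.minEnclosingCircle(p[:,:2].astype(np.float32)) if len(p)>5 else '')
E
```

```text
pos [0.1899 0.5955 0.2923] w 0.0869 F [ 0.2 -0.9  0.3] t 0.9
shift [-0.4386 -0.4138  0.1102] turn [ 0.     -0.      0.2009]
[0.12350488 0.61612641 0.38574318] [0.80099833 0.58518337 0.07436239 0.10213879]
0
```

View pics/wr1.png

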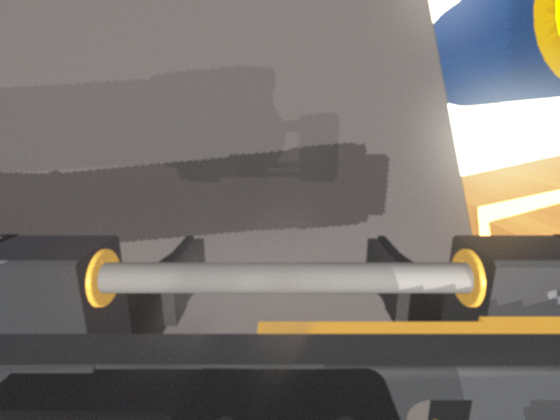

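The call was rejected and the arm hasn't moved. The wrist image still shows the start pose, with no canister in view. I'll try one row with every field filled in.

Call:
{"name": "drive_tool", "arguments": {
  "plan": [
    {"rx": 0, "ry": 0, "rz": 0.02, "x": -0.04, "y": -0.04, "z": 0, "fingers": 0.6}
  ],
  "squeeze": 30
}}

```text
time: 1.08
ee_pos: [0.2133, 0.5468, 0.2913]
eef_rot: [0.214, 0.977, -0.0, -0.001]
ft_force: [1.2, -0.2, -0.0]
width: 0.0827
```

```bash
python3 go.py .482 .068 .26
```

```text
pos [0.2133 0.5468 0.2913] w 0.0827 F [ 1.2 -0.2 -0. ] t 1.075
shift [-0.4442 -0.3227  0.0308] turn [-0.0002 -0.0002  0.1814]
```

Call:
{"name": "drive_tool", "arguments": {
  "plan": [
    {"rx": 0, "ry": 0, "rz": 0.181, "x": -0.444, "y": -0.323, "z": 0.031, "fingers": 0.6},
    {"rx": 0, "ry": 0, "rz": 0.181, "x": -0.444, "y": -0.323, "z": 0.031, "fingers": 0.6},
    {"rx": 0, "ry": 0, "rz": 0.181, "x": -0.444, "y": -0.323, "z": 0.031, "fingers": 0.6},
    {"rx": 0, "ry": 0, "rz": 0.181, "x": -0.444, "y": -0.323, "z": 0.031, "fingers": 0.6},
    {"rx": 0, "ry": 0, "rz": 0.181, "x": -0.444, "y": -0.323, "z": 0.031, "fingers": 0.6},
    {"rx": 0, "ry": 0, "rz": 0.181, "x": -0.444, "y": -0.323, "z": 0.031, "fingers": 0.6},
    {"rx": 0, "ry": 0, "rz": 0.181, "x": -0.444, "y": -0.323, "z": 0.031, "fingers": 0.6},
    {"rx": 0, "ry": 0, "rz": 0.181, "x": -0.444, "y": -0.323, "z": 0.031, "fingers": 0.6},
    {"rx": 0, "ry": 0, "rz": 0.181, "x": -0.444, "y": -0.323, "z": 0.031, "fingers": 0.6},
    {"rx": 0, "ry": 0, "rz": 0.181, "x": -0.444, "y": -0.323, "z": 0.031, "fingers": 0.6},
    {"rx": 0, "ry": 0, "rz": 0.181, "x": -0.444, "y": -0.323, "z": 0.031, "fingers": 0.6},
    {"rx": 0, "ry": 0, "rz": 0.181, "x": -0.444, "y": -0.323, "z": 0.031, "fingers": 0.6}
  ],
  "squeeze": 30
}}

```text
time: 2.58
ee_pos: [0.4823, 0.0666, 0.2613]
eef_rot: [0.707, 0.708, 0.0, -0.0]
ft_force: [0.1, 0.6, -0.4]
width: 0.0523
```

```bash
python3 - <<'E'
from h import *
c=shot('wrist','wr2.png');w=world(c)
z=w[...,2];m=(abs(z-.134)<.005);p=w[m]
print(len(p),cv2.minEnclosingCircle(p[:,:2].astype(np.float32)) if len(p)>5 else '')
m=(abs(z-.110)<.005);p=w[m]
print(len(p),cv2.minEnclosingCircle(p[:,:2].astype(np.float32)) if len(p)>5 else '')
E
python3 go.py .482 .068 .182
```

```text
700 ((0.480035662651062, 0.07003127038478851), 0.010955363512039185)
4822 ((0.4724627137184143, 0.12411998212337494), 0.08623876422643661)
pos [0.4824 0.0665 0.2613] w 0.0524 F [-0.   0.2 -0.1] t 2.625
shift [ 0.0015 -0.0004  0.0793] turn [ 0.     -0.0001  0.0002]
```

View pics/wr2.png

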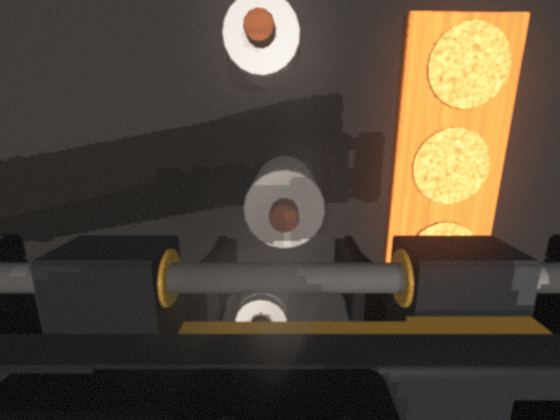

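The wrist view shows the large canister's knob at (285, 215), between the jaws. It agrees with the top camera to 2 mm, so I'm going down.

Call:
{"name": "drive_tool", "arguments": {
  "plan": [
    {"rx": 0, "ry": 0, "rz": 0, "x": 0.002, "y": -0.001, "z": 0.04, "fingers": 0.6},
    {"rx": 0, "ry": 0, "rz": 0, "x": 0.002, "y": -0.001, "z": 0.079, "fingers": 0.6},
    {"rx": 0, "ry": 0, "rz": 0, "x": 0.002, "y": -0.001, "z": 0.079, "fingers": 0.6},
    {"rx": 0, "ry": 0, "rz": 0, "x": 0.002, "y": -0.001, "z": 0.079, "fingers": 0.6},
    {"rx": 0, "ry": 0, "rz": 0, "x": 0.002, "y": -0.001, "z": 0.079, "fingers": 0},
    {"rx": 0, "ry": 0, "rz": 0, "x": 0.002, "y": -0.001, "z": 0.079, "fingers": 0},
    {"rx": 0, "ry": 0, "rz": 0, "x": 0.002, "y": -0.001, "z": 0.079, "fingers": 0},
    {"rx": 0, "ry": 0, "rz": 0, "x": 0.002, "y": -0.001, "z": 0.079, "fingers": 0},
    {"rx": 0, "ry": 0, "rz": 0, "x": 0.002, "y": -0.001, "z": 0.079, "fingers": 0},
    {"rx": 0, "ry": 0, "rz": 0, "x": 0.002, "y": -0.001, "z": 0.079, "fingers": 0}
  ],
  "squeeze": 30
}}

```text
time: 3.88
ee_pos: [0.4816, 0.0673, 0.1822]
eef_rot: [0.707, 0.707, -0.0, -0.0]
ft_force: [-1.7, 0.6, 1.6]
width: 0.0215
```

Call:
{"name": "drive_tool", "arguments": {
  "plan": [
    {"rx": 0, "ry": 0, "rz": 0, "x": 0, "y": 0, "z": -0.02, "fingers": 0},
    {"rx": 0, "ry": 0, "rz": 0, "x": 0, "y": 0, "z": -0.038, "fingers": 0},
    {"rx": 0, "ry": 0, "rz": 0, "x": -0.015, "y": 0.015, "z": -0.038, "fingers": 0},
    {"rx": 0, "ry": 0, "rz": 0, "x": -0.045, "y": 0.043, "z": -0.038, "fingers": 0},
    {"rx": 0, "ry": 0, "rz": 0, "x": -0.08, "y": 0.076, "z": -0.038, "fingers": 0},
    {"rx": 0, "ry": 0, "rz": 0, "x": -0.115, "y": 0.109, "z": -0.038, "fingers": 0},
    {"rx": 0, "ry": 0, "rz": 0, "x": -0.145, "y": 0.138, "z": -0.038, "fingers": 0},
    {"rx": 0, "ry": 0, "rz": 0, "x": -0.168, "y": 0.159, "z": -0.038, "fingers": 0},
    {"rx": 0, "ry": 0, "rz": 0, "x": -0.18, "y": 0.1705, "z": -0.038, "fingers": 0},
    {"rx": 0, "ry": 0, "rz": 0, "x": -0.18, "y": 0.1705, "z": -0.038, "fingers": 0},
    {"rx": 0, "ry": 0, "rz": 0, "x": -0.18, "y": 0.1705, "z": -0.038, "fingers": 0}
  ],
  "squeeze": 30
}}

```text
time: 5.25
ee_pos: [0.6515, -0.1121, 0.2196]
eef_rot: [0.707, 0.707, -0.0, -0.001]
ft_force: [-0.4, 1.2, -4.1]
width: 0.0213
```

```bash
python3 - <<'E'
from h import *
shot('scene','sc2.png')
E
python3 go.py .6523 -.113 .1985
```

```text
pos [ 0.6516 -0.1118  0.2199] w 0.0209 F [-0.5  0.9 -3.1] t 5.3
shift [-0.0012  0.0007  0.0214] turn [-0.0001 -0.0001 -0.    ]
```

View pics/sc2.png

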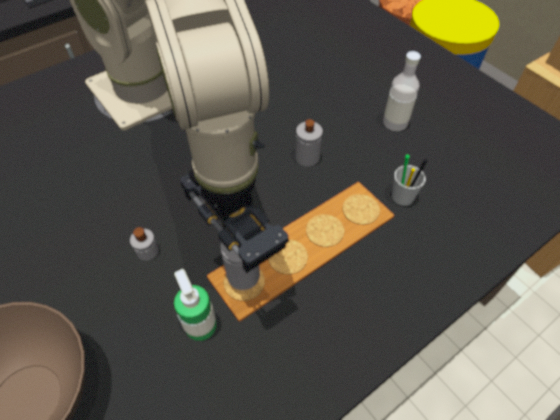

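The large canister is held over coaster a, at (243, 285). I'll lower it, let go and rise.

Call:
{"name": "drive_tool", "arguments": {
  "plan": [
    {"rx": 0, "ry": 0, "rz": 0, "x": -0.001, "y": 0.001, "z": 0.01, "fingers": 0},
    {"rx": 0, "ry": 0, "rz": 0, "x": -0.001, "y": 0.001, "z": 0.018, "fingers": 0},
    {"rx": 0, "ry": 0, "rz": 0, "x": -0.001, "y": 0.001, "z": 0.0215, "fingers": 0},
    {"rx": 0, "ry": 0, "rz": 0, "x": -0.001, "y": 0.001, "z": 0.0215, "fingers": 0},
    {"rx": 0, "ry": 0, "rz": 0, "x": -0.001, "y": 0.001, "z": 0.0215, "fingers": 0}
  ],
  "squeeze": 30
}}

```text
time: 5.92
ee_pos: [0.653, -0.1138, 0.1986]
eef_rot: [0.707, 0.707, -0.0, -0.0]
ft_force: [-0.4, 0.2, -3.2]
width: 0.0213
```

Call:
{"name": "drive_tool", "arguments": {
  "plan": [
    {"rx": 0, "ry": 0, "rz": 0, "x": 0, "y": 0, "z": 0, "fingers": 0.6},
    {"rx": 0, "ry": 0, "rz": 0, "x": 0, "y": 0, "z": 0, "fingers": 0.6},
    {"rx": 0, "ry": 0, "rz": 0, "x": 0, "y": 0, "z": 0, "fingers": 0.6},
    {"rx": 0, "ry": 0, "rz": 0, "x": 0, "y": 0, "z": 0, "fingers": 0.6},
    {"rx": 0, "ry": 0, "rz": 0, "x": 0, "y": 0, "z": -0.03, "fingers": 0.6},
    {"rx": 0, "ry": 0, "rz": 0, "x": 0, "y": 0, "z": -0.06, "fingers": 0.6},
    {"rx": 0, "ry": 0, "rz": 0, "x": 0, "y": 0, "z": -0.06, "fingers": 0.6}
  ],
  "squeeze": 30
}}

```text
time: 6.8
ee_pos: [0.654, -0.1143, 0.2614]
eef_rot: [0.707, 0.707, 0.001, 0.002]
ft_force: [0.3, -0.1, -0.2]
width: 0.0526
```

```bash
python3 go.py .465 .198 .23
```

```text
pos [ 0.654  -0.1143  0.2614] w 0.0526 F [ 0.3 -0.1 -0.2] t 6.8
shift [ 0.3121 -0.1894  0.0305] turn [ 0.0007  0.     -0.0002]
```

Call:
{"name": "drive_tool", "arguments": {
  "plan": [
    {"rx": 0, "ry": 0, "rz": 0, "x": 0.05, "y": -0.03, "z": 0, "fingers": 0.6},
    {"rx": 0, "ry": 0, "rz": 0, "x": 0.1, "y": -0.06, "z": 0, "fingers": 0.6},
    {"rx": 0, "ry": 0, "rz": 0, "x": 0.15, "y": -0.09, "z": 0, "fingers": 0.6},
    {"rx": 0, "ry": 0, "rz": 0, "x": 0.2, "y": -0.12, "z": 0.01, "fingers": 0.6},
    {"rx": 0, "ry": 0, "rz": 0, "x": 0.25, "y": -0.15, "z": 0.02, "fingers": 0.6},
    {"rx": 0, "ry": 0, "rz": 0, "x": 0.29, "y": -0.175, "z": 0.03, "fingers": 0.6},
    {"rx": 0, "ry": 0, "rz": 0, "x": 0.312, "y": -0.189, "z": 0.03, "fingers": 0.6},
    {"rx": 0, "ry": 0, "rz": 0, "x": 0.312, "y": -0.189, "z": 0.03, "fingers": 0.6},
    {"rx": 0, "ry": 0, "rz": 0, "x": 0.312, "y": -0.189, "z": 0.03, "fingers": 0.6}
  ],
  "squeeze": 30
}}

```text
time: 7.92
ee_pos: [0.4646, 0.1974, 0.2285]
eef_rot: [0.708, 0.706, -0.0, 0.0]
ft_force: [0.5, -0.7, -0.0]
width: 0.0522
```

```bash
cat > wr.py <<'E'
import sys
from h import *
c=shot('wrist',sys.argv[1]);w=world(c);h=float(sys.argv[2])
z=w[...,2];s=monitor.read_state()['ee_pos']
p=w[(abs(z-h)<.005)&(np.hypot(w[...,0]-s[0],w[...,1]-s[1])<.03)]
print(len(p),cv2.minEnclosingCircle(p[:,:2].astype(np.float32)) if len(p)>5 else '')
E
python3 wr.py wr3.png .114; python3 go.py .465 .198 .162
python3 - <<'E'
from h import *
c=shot('top','top3.png');w=world(c);z=w[...,2]
for hh in (.126,.150):
  p=w[(abs(z-hh)<.005)&(np.hypot(w[...,0]-.6525,w[...,1]+.112)<.06)]
  print(len(p),cv2.minEnclosingCircle(p[:,:2].astype(np.float32)) if len(p)>5 else '')
E
```

```text
778 ((0.4627462923526764, 0.19983291625976562), 0.010888463817536831)
pos [0.4648 0.1972 0.2286] w 0.0519 F [ 0.6 -0.1 -0.4] t 7.975
shift [0.0008 0.0002 0.0666] turn [ 0.      0.0001 -0.0004]
920 ((0.6532974243164062, -0.112491674721241), 0.032097265124320984)
137 ((0.6528652906417847, -0.11259764432907104), 0.010905693285167217)
```

View pics/wr3.png

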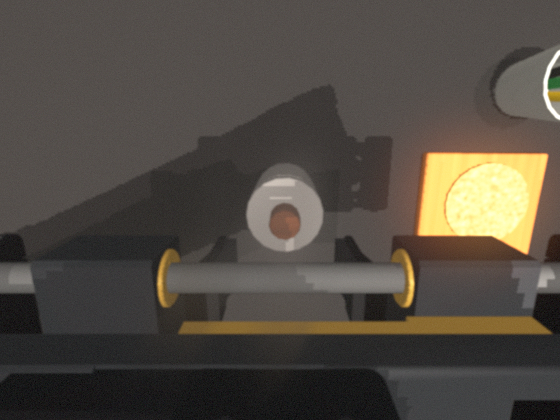

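View pics/top3.png

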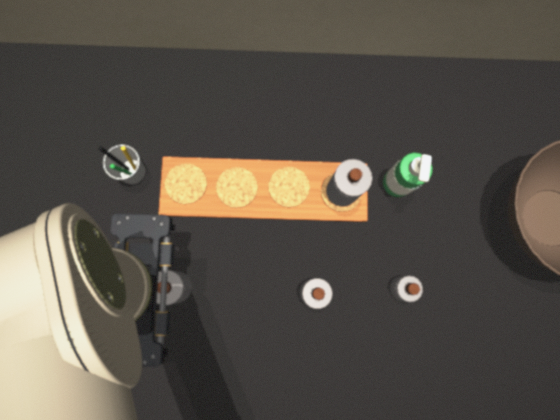

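Large is standing on coaster a, knob at (355, 176), within 1 mm of the coaster's centre. The medium knob at (285, 222) in the wrist view lies between the jaws.

Call:
{"name": "drive_tool", "arguments": {
  "plan": [
    {"rx": 0, "ry": 0, "rz": 0, "x": 0.001, "y": 0, "z": 0.035, "fingers": 0.6},
    {"rx": 0, "ry": 0, "rz": 0, "x": 0.001, "y": 0, "z": 0.0665, "fingers": 0.6},
    {"rx": 0, "ry": 0, "rz": 0, "x": 0.001, "y": 0, "z": 0.0665, "fingers": 0.6},
    {"rx": 0, "ry": 0, "rz": 0, "x": 0.001, "y": 0, "z": 0.0665, "fingers": 0.6},
    {"rx": 0, "ry": 0, "rz": 0, "x": 0.001, "y": 0, "z": 0.0665, "fingers": 0},
    {"rx": 0, "ry": 0, "rz": 0, "x": 0.001, "y": 0, "z": 0.0665, "fingers": 0},
    {"rx": 0, "ry": 0, "rz": 0, "x": 0.001, "y": 0, "z": 0.0665, "fingers": 0},
    {"rx": 0, "ry": 0, "rz": 0, "x": 0.001, "y": 0, "z": 0.0665, "fingers": 0},
    {"rx": 0, "ry": 0, "rz": 0, "x": 0.001, "y": 0, "z": 0.0665, "fingers": 0},
    {"rx": 0, "ry": 0, "rz": 0, "x": 0.001, "y": 0, "z": 0.0665, "fingers": 0}
  ],
  "squeeze": 30
}}

```text
time: 9.28
ee_pos: [0.4643, 0.1994, 0.1623]
eef_rot: [0.707, 0.707, 0.0, -0.0]
ft_force: [0.7, -0.2, 2.1]
width: 0.021
```

Call:
{"name": "drive_tool", "arguments": {
  "plan": [
    {"rx": 0, "ry": 0, "rz": 0, "x": 0, "y": 0, "z": -0.02, "fingers": 0},
    {"rx": 0, "ry": 0, "rz": 0, "x": 0, "y": 0, "z": -0.038, "fingers": 0},
    {"rx": 0, "ry": 0, "rz": 0, "x": -0.015, "y": 0.014, "z": -0.038, "fingers": 0},
    {"rx": 0, "ry": 0, "rz": 0, "x": -0.045, "y": 0.042, "z": -0.038, "fingers": 0},
    {"rx": 0, "ry": 0, "rz": 0, "x": -0.085, "y": 0.079, "z": -0.038, "fingers": 0},
    {"rx": 0, "ry": 0, "rz": 0, "x": -0.125, "y": 0.116, "z": -0.038, "fingers": 0},
    {"rx": 0, "ry": 0, "rz": 0, "x": -0.165, "y": 0.153, "z": -0.038, "fingers": 0},
    {"rx": 0, "ry": 0, "rz": 0, "x": -0.195, "y": 0.181, "z": -0.038, "fingers": 0},
    {"rx": 0, "ry": 0, "rz": 0, "x": -0.2085, "y": 0.194, "z": -0.038, "fingers": 0},
    {"rx": 0, "ry": 0, "rz": 0, "x": -0.2085, "y": 0.194, "z": -0.038, "fingers": 0},
    {"rx": 0, "ry": 0, "rz": 0, "x": -0.2085, "y": 0.194, "z": -0.038, "fingers": 0}
  ],
  "squeeze": 30
}}

```text
time: 10.65
ee_pos: [0.6576, -0.0083, 0.1998]
eef_rot: [0.707, 0.707, -0.0, -0.001]
ft_force: [0.3, 0.3, -2.0]
width: 0.0214
```

```bash
python3 go.py .6588 -.0105 .1785
```

```text
pos [ 0.6576 -0.0083  0.1998] w 0.0214 F [ 0.3  0.3 -2. ] t 10.65
shift [-0.0022  0.0013  0.0213] turn [-0.0002 -0.0001 -0.    ]
```

Call:
{"name": "drive_tool", "arguments": {
  "plan": [
    {"rx": 0, "ry": 0, "rz": 0, "x": -0.001, "y": 0.001, "z": 0.01, "fingers": 0},
    {"rx": 0, "ry": 0, "rz": 0, "x": -0.001, "y": 0.001, "z": 0.018, "fingers": 0},
    {"rx": 0, "ry": 0, "rz": 0, "x": -0.001, "y": 0.001, "z": 0.0215, "fingers": 0},
    {"rx": 0, "ry": 0, "rz": 0, "x": -0.001, "y": 0.001, "z": 0.0215, "fingers": 0},
    {"rx": 0, "ry": 0, "rz": 0, "x": -0.001, "y": 0.001, "z": 0.0215, "fingers": 0}
  ],
  "squeeze": 30
}}

```text
time: 11.28
ee_pos: [0.6591, -0.0103, 0.1786]
eef_rot: [0.707, 0.707, -0.0, -0.0]
ft_force: [-0.5, 0.3, -1.8]
width: 0.0214
```

Call:
{"name": "drive_tool", "arguments": {
  "plan": [
    {"rx": 0, "ry": 0, "rz": 0, "x": 0, "y": 0, "z": 0, "fingers": 0.6},
    {"rx": 0, "ry": 0, "rz": 0, "x": 0, "y": 0, "z": 0, "fingers": 0.6},
    {"rx": 0, "ry": 0, "rz": 0, "x": 0, "y": 0, "z": 0, "fingers": 0.6},
    {"rx": 0, "ry": 0, "rz": 0, "x": 0, "y": 0, "z": 0, "fingers": 0.6},
    {"rx": 0, "ry": 0, "rz": 0, "x": 0, "y": 0, "z": -0.03, "fingers": 0.6},
    {"rx": 0, "ry": 0, "rz": 0, "x": 0, "y": 0, "z": -0.06, "fingers": 0.6},
    {"rx": 0, "ry": 0, "rz": 0, "x": 0, "y": 0, "z": -0.06, "fingers": 0.6}
  ],
  "squeeze": 30
}}

```text
time: 12.15
ee_pos: [0.6602, -0.0107, 0.2414]
eef_rot: [0.707, 0.707, 0.002, 0.001]
ft_force: [0.1, 0.5, -0.0]
width: 0.052
```

```bash
python3 go.py .459 -.059 .21
```

```text
pos [ 0.6602 -0.0107  0.2414] w 0.052 F [ 0.1  0.5 -0. ] t 12.15
shift [-0.0486 -0.2012  0.0305] turn [ 0.0007 -0.0001 -0.0002]
```

Call:
{"name": "drive_tool", "arguments": {
  "plan": [
    {"rx": 0, "ry": 0, "rz": 0, "x": -0.012, "y": -0.05, "z": 0, "fingers": 0.6},
    {"rx": 0, "ry": 0, "rz": 0, "x": -0.025, "y": -0.1, "z": 0, "fingers": 0.6},
    {"rx": 0, "ry": 0, "rz": 0, "x": -0.037, "y": -0.15, "z": 0.01, "fingers": 0.6},
    {"rx": 0, "ry": 0, "rz": 0, "x": -0.046, "y": -0.185, "z": 0.03, "fingers": 0.6},
    {"rx": 0, "ry": 0, "rz": 0, "x": -0.0485, "y": -0.2, "z": 0.03, "fingers": 0.6},
    {"rx": 0, "ry": 0, "rz": 0, "x": -0.0485, "y": -0.2, "z": 0.03, "fingers": 0.6},
    {"rx": 0, "ry": 0, "rz": 0, "x": -0.0485, "y": -0.2, "z": 0.03, "fingers": 0.6}
  ],
  "squeeze": 30
}}

```text
time: 13.02
ee_pos: [0.4598, -0.0584, 0.2089]
eef_rot: [0.707, 0.707, 0.0, 0.0]
ft_force: [0.3, 0.5, -0.6]
width: 0.0524
```

```bash
python3 wr.py wr4.png .094; python3 go.py .459 -.059 .142
python3 - <<'E'
from h import *
c=shot('top','top4.png');w=world(c);z=w[...,2]
for hh in (.106,.130):
  p=w[(abs(z-hh)<.005)&(np.hypot(w[...,0]-.6588,w[...,1]+.0105)<.05)]
  print(len(p),cv2.minEnclosingCircle(p[:,:2].astype(np.float32)) if len(p)>5 else '')
E
```

```text
775 ((0.4566018879413605, -0.057702451944351196), 0.011034682393074036)
pos [ 0.4598 -0.0584  0.2088] w 0.0523 F [ 0.   0.7 -0.3] t 13.075
shift [-0.0006 -0.0009  0.0668] turn [ 0.0001  0.     -0.0001]
691 ((0.6590548753738403, -0.011619064956903458), 0.028955671936273575)
132 ((0.658926784992218, -0.011338581331074238), 0.010812525637447834)
```

View pics/wr4.png

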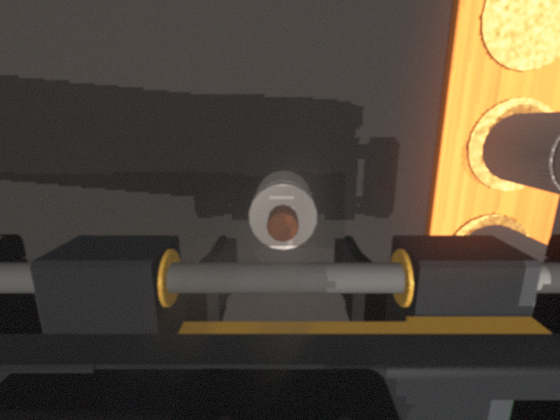

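View pics/top4.png

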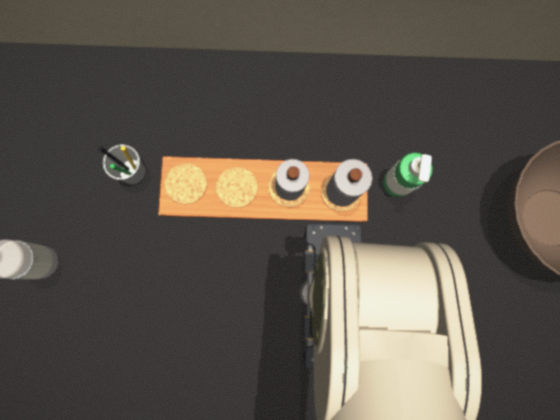

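Medium is on coaster b, knob at (293, 173), about 1 mm off centre. The small knob at (283, 223) in the wrist view is between the jaws.

Call:
{"name": "drive_tool", "arguments": {
  "plan": [
    {"rx": 0, "ry": 0, "rz": 0, "x": 0, "y": -0.001, "z": 0.035, "fingers": 0.6},
    {"rx": 0, "ry": 0, "rz": 0, "x": 0, "y": -0.001, "z": 0.0665, "fingers": 0.6},
    {"rx": 0, "ry": 0, "rz": 0, "x": 0, "y": -0.001, "z": 0.0665, "fingers": 0.6},
    {"rx": 0, "ry": 0, "rz": 0, "x": 0, "y": -0.001, "z": 0.0665, "fingers": 0.6},
    {"rx": 0, "ry": 0, "rz": 0, "x": 0, "y": -0.001, "z": 0.0665, "fingers": 0},
    {"rx": 0, "ry": 0, "rz": 0, "x": 0, "y": -0.001, "z": 0.0665, "fingers": 0},
    {"rx": 0, "ry": 0, "rz": 0, "x": 0, "y": -0.001, "z": 0.0665, "fingers": 0},
    {"rx": 0, "ry": 0, "rz": 0, "x": 0, "y": -0.001, "z": 0.0665, "fingers": 0},
    {"rx": 0, "ry": 0, "rz": 0, "x": 0, "y": -0.001, "z": 0.0665, "fingers": 0},
    {"rx": 0, "ry": 0, "rz": 0, "x": 0, "y": -0.001, "z": 0.0665, "fingers": 0}
  ],
  "squeeze": 30
}}

```text
time: 14.38
ee_pos: [0.4581, -0.0586, 0.1424]
eef_rot: [0.707, 0.707, 0.0, -0.0]
ft_force: [-2.0, 0.7, 4.4]
width: 0.0211
```

Call:
{"name": "drive_tool", "arguments": {
  "plan": [
    {"rx": 0, "ry": 0, "rz": 0, "x": 0, "y": 0, "z": -0.02, "fingers": 0},
    {"rx": 0, "ry": 0, "rz": 0, "x": 0, "y": 0, "z": -0.038, "fingers": 0},
    {"rx": 0, "ry": 0, "rz": 0, "x": 0.02, "y": 0.005, "z": -0.038, "fingers": 0},
    {"rx": 0, "ry": 0, "rz": 0, "x": 0.055, "y": 0.025, "z": -0.038, "fingers": 0},
    {"rx": 0, "ry": 0, "rz": 0, "x": 0.09, "y": 0.055, "z": -0.038, "fingers": 0},
    {"rx": 0, "ry": 0, "rz": 0, "x": 0.12, "y": 0.09, "z": -0.038, "fingers": 0},
    {"rx": 0, "ry": 0, "rz": 0, "x": 0.14, "y": 0.13, "z": -0.038, "fingers": 0},
    {"rx": 0, "ry": 0, "rz": 0, "x": 0.149, "y": 0.165, "z": -0.038, "fingers": 0},
    {"rx": 0, "ry": 0, "rz": 0, "x": 0.1495, "y": 0.188, "z": -0.038, "fingers": 0},
    {"rx": 0, "ry": 0, "rz": 0, "x": 0.1495, "y": 0.1965, "z": -0.038, "fingers": 0},
    {"rx": 0, "ry": 0, "rz": 0, "x": 0.1495, "y": 0.1965, "z": -0.038, "fingers": 0},
    {"rx": 0, "ry": 0, "rz": 0, "x": 0.1495, "y": 0.1965, "z": -0.038, "fingers": 0}
  ],
  "squeeze": 30
}}

```text
time: 15.88
ee_pos: [0.654, 0.0905, 0.1802]
eef_rot: [0.708, 0.707, -0.0, -0.0]
ft_force: [0.2, 0.1, -1.7]
width: 0.0213
```

```bash
python3 go.py .6556 .0903 .1585
```

```text
pos [0.654  0.0905 0.1802] w 0.0213 F [ 0.2  0.1 -1.7] t 15.875
shift [-0.0002  0.0016  0.0217] turn [-0.0001 -0.     -0.0002]
```

Call:
{"name": "drive_tool", "arguments": {
  "plan": [
    {"rx": 0, "ry": 0, "rz": 0, "x": 0, "y": 0.001, "z": 0.01, "fingers": 0},
    {"rx": 0, "ry": 0, "rz": 0, "x": 0, "y": 0.001, "z": 0.018, "fingers": 0},
    {"rx": 0, "ry": 0, "rz": 0, "x": 0, "y": 0.001, "z": 0.0215, "fingers": 0},
    {"rx": 0, "ry": 0, "rz": 0, "x": 0, "y": 0.001, "z": 0.0215, "fingers": 0},
    {"rx": 0, "ry": 0, "rz": 0, "x": 0, "y": 0.001, "z": 0.0215, "fingers": 0}
  ],
  "squeeze": 30
}}

```text
time: 16.5
ee_pos: [0.6556, 0.0907, 0.1586]
eef_rot: [0.707, 0.707, -0.0, -0.0]
ft_force: [-0.2, 0.6, -0.9]
width: 0.0211
```

Call:
{"name": "drive_tool", "arguments": {
  "plan": [
    {"rx": 0, "ry": 0, "rz": 0, "x": 0, "y": 0, "z": 0, "fingers": 0.6},
    {"rx": 0, "ry": 0, "rz": 0, "x": 0, "y": 0, "z": 0, "fingers": 0.6},
    {"rx": 0, "ry": 0, "rz": 0, "x": 0, "y": 0, "z": 0, "fingers": 0.6},
    {"rx": 0, "ry": 0, "rz": 0, "x": 0, "y": 0, "z": 0, "fingers": 0.6},
    {"rx": 0, "ry": 0, "rz": 0, "x": 0, "y": 0, "z": -0.03, "fingers": 0.6},
    {"rx": 0, "ry": 0, "rz": 0, "x": 0, "y": 0, "z": -0.06, "fingers": 0.6},
    {"rx": 0, "ry": 0, "rz": 0, "x": 0, "y": 0, "z": -0.06, "fingers": 0.6}
  ],
  "squeeze": 30
}}

```text
time: 17.38
ee_pos: [0.6569, 0.0905, 0.2214]
eef_rot: [0.708, 0.707, 0.002, 0.001]
ft_force: [-0.4, 0.3, 0.1]
width: 0.0523
```

```bash
python3 go.py .4692 -.228 .19
```

```text
pos [0.6569 0.0905 0.2214] w 0.0523 F [-0.4  0.3  0.1] t 17.375
shift [-0.3188 -0.1874  0.0303] turn [ 0.0007 -0.0002 -0.0002]
```

Back out toward the robot first so the fingers stay clear of the standing canisters, then move across to tiny.

Call:
{"name": "drive_tool", "arguments": {
  "plan": [
    {"rx": 0, "ry": 0, "rz": 0, "x": 0, "y": -0.05, "z": -0.01, "fingers": 0.6},
    {"rx": 0, "ry": 0, "rz": 0, "x": 0, "y": -0.11, "z": -0.01, "fingers": 0.6},
    {"rx": 0, "ry": 0, "rz": 0, "x": -0.03, "y": -0.16, "z": -0.01, "fingers": 0.6},
    {"rx": 0, "ry": 0, "rz": 0, "x": -0.08, "y": -0.187, "z": -0.01, "fingers": 0.6},
    {"rx": 0, "ry": 0, "rz": 0, "x": -0.14, "y": -0.187, "z": 0, "fingers": 0.6},
    {"rx": 0, "ry": 0, "rz": 0, "x": -0.2, "y": -0.187, "z": 0.01, "fingers": 0.6},
    {"rx": 0, "ry": 0, "rz": 0, "x": -0.26, "y": -0.187, "z": 0.03, "fingers": 0.6},
    {"rx": 0, "ry": 0, "rz": 0, "x": -0.305, "y": -0.187, "z": 0.03, "fingers": 0.6},
    {"rx": 0, "ry": 0, "rz": 0, "x": -0.319, "y": -0.187, "z": 0.03, "fingers": 0.6},
    {"rx": 0, "ry": 0, "rz": 0, "x": -0.319, "y": -0.187, "z": 0.03, "fingers": 0.6},
    {"rx": 0, "ry": 0, "rz": 0, "x": -0.319, "y": -0.187, "z": 0.03, "fingers": 0.6}
  ],
  "squeeze": 30
}}

```text
time: 18.75
ee_pos: [0.4685, -0.2271, 0.1883]
eef_rot: [0.707, 0.707, 0.0, -0.0]
ft_force: [0.9, -0.6, -1.1]
width: 0.0524
```

```bash
python3 wr.py wr5.png .074; python3 go.py .4692 -.228 .122
python3 - <<'E'
from h import *
c=shot('top','top5.png');w=world(c);z=w[...,2]
for hh in (.086,.110):
  p=w[(abs(z-hh)<.005)&(np.hypot(w[...,0]-.6556,w[...,1]-.0903)<.05)]
  print(len(p),cv2.minEnclosingCircle(p[:,:2].astype(np.float32)) if len(p)>5 else '')
E
```

```text
780 ((0.46715161204338074, -0.22734031081199646), 0.011023079976439476)
pos [ 0.4686 -0.2269  0.1884] w 0.0525 F [0.1 1.  0.1] t 18.8
shift [-0.0011  0.0006  0.0664] turn [-0.     -0.0001  0.0001]
515 ((0.6558837890625, 0.08949170261621475), 0.02596534974873066)
124 ((0.6560282111167908, 0.09009863436222076), 0.011013481765985489)
```

View pics/wr5.png

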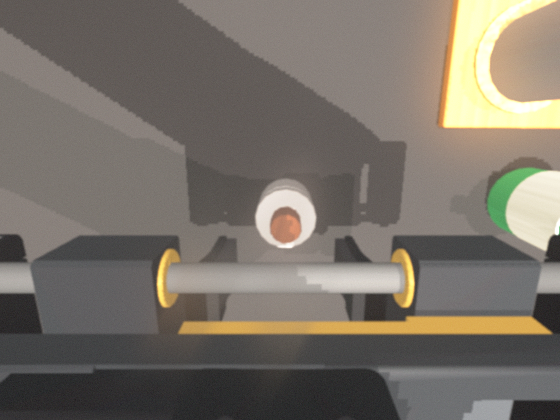

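View pics/top5.png

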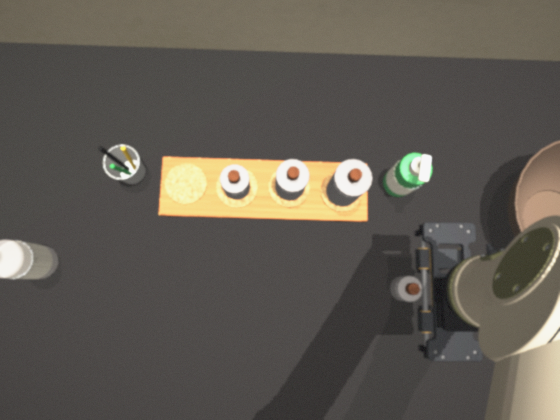

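Small is on coaster c, knob at (234, 177), within 1 mm. The tiny knob at (286, 225) in the wrist view is between the jaws.

Call:
{"name": "drive_tool", "arguments": {
  "plan": [
    {"rx": 0, "ry": 0, "rz": 0, "x": -0.001, "y": 0, "z": 0.035, "fingers": 0.6},
    {"rx": 0, "ry": 0, "rz": 0, "x": -0.001, "y": 0, "z": 0.0665, "fingers": 0.6},
    {"rx": 0, "ry": 0, "rz": 0, "x": -0.001, "y": 0, "z": 0.0665, "fingers": 0.6},
    {"rx": 0, "ry": 0, "rz": 0, "x": -0.001, "y": 0, "z": 0.0665, "fingers": 0.6},
    {"rx": 0, "ry": 0, "rz": 0, "x": -0.001, "y": 0, "z": 0.0665, "fingers": 0},
    {"rx": 0, "ry": 0, "rz": 0, "x": -0.001, "y": 0, "z": 0.0665, "fingers": 0},
    {"rx": 0, "ry": 0, "rz": 0, "x": -0.001, "y": 0, "z": 0.0665, "fingers": 0},
    {"rx": 0, "ry": 0, "rz": 0, "x": -0.001, "y": 0, "z": 0.0665, "fingers": 0},
    {"rx": 0, "ry": 0, "rz": 0, "x": -0.001, "y": 0, "z": 0.0665, "fingers": 0},
    {"rx": 0, "ry": 0, "rz": 0, "x": -0.001, "y": 0, "z": 0.0665, "fingers": 0}
  ],
  "squeeze": 30
}}

```text
time: 20.1
ee_pos: [0.4685, -0.2292, 0.1223]
eef_rot: [0.707, 0.707, 0.0, -0.0]
ft_force: [0.1, 1.0, 3.9]
width: 0.0214
```

Call:
{"name": "drive_tool", "arguments": {
  "plan": [
    {"rx": 0, "ry": 0, "rz": 0, "x": 0, "y": 0, "z": -0.02, "fingers": 0},
    {"rx": 0, "ry": 0, "rz": 0, "x": 0, "y": 0, "z": -0.038, "fingers": 0},
    {"rx": 0, "ry": 0, "rz": 0, "x": 0.02, "y": 0, "z": -0.038, "fingers": 0},
    {"rx": 0, "ry": 0, "rz": 0, "x": 0.06, "y": 0, "z": -0.038, "fingers": 0},
    {"rx": 0, "ry": 0, "rz": 0, "x": 0.11, "y": 0, "z": -0.038, "fingers": 0},
    {"rx": 0, "ry": 0, "rz": 0, "x": 0.16, "y": 0, "z": -0.038, "fingers": 0},
    {"rx": 0, "ry": 0, "rz": 0, "x": 0.21, "y": 0, "z": -0.038, "fingers": 0},
    {"rx": 0, "ry": 0, "rz": 0, "x": 0.26, "y": 0, "z": -0.038, "fingers": 0},
    {"rx": 0, "ry": 0, "rz": 0, "x": 0.31, "y": 0, "z": -0.038, "fingers": 0},
    {"rx": 0, "ry": 0, "rz": 0, "x": 0.36, "y": 0, "z": -0.038, "fingers": 0},
    {"rx": 0, "ry": 0, "rz": 0, "x": 0.4, "y": 0, "z": -0.038, "fingers": 0},
    {"rx": 0, "ry": 0, "rz": 0, "x": 0.416, "y": 0, "z": -0.038, "fingers": 0}
  ],
  "squeeze": 30
}}

```text
time: 21.6
ee_pos: [0.4685, 0.1893, 0.1605]
eef_rot: [0.706, 0.708, 0.0, -0.0]
ft_force: [0.0, -0.4, -1.0]
width: 0.0213
```

```bash
python3 go.py .6602 .188 .16
```

```text
pos [0.4685 0.1893 0.1605] w 0.0213 F [ 0.  -0.4 -1. ] t 21.6
shift [-0.0017  0.1917  0.0006] turn [ 0.     -0.0001  0.0004]
```

Call:
{"name": "drive_tool", "arguments": {
  "plan": [
    {"rx": 0, "ry": 0, "rz": 0, "x": 0, "y": 0.02, "z": 0, "fingers": 0},
    {"rx": 0, "ry": 0, "rz": 0, "x": 0, "y": 0.06, "z": 0, "fingers": 0},
    {"rx": 0, "ry": 0, "rz": 0, "x": 0, "y": 0.105, "z": 0, "fingers": 0},
    {"rx": 0, "ry": 0, "rz": 0, "x": 0, "y": 0.145, "z": 0, "fingers": 0},
    {"rx": 0, "ry": 0, "rz": 0, "x": 0, "y": 0.178, "z": 0, "fingers": 0},
    {"rx": 0, "ry": 0, "rz": 0, "x": 0, "y": 0.1915, "z": 0, "fingers": 0},
    {"rx": 0, "ry": 0, "rz": 0, "x": 0, "y": 0.1915, "z": 0, "fingers": 0},
    {"rx": 0, "ry": 0, "rz": 0, "x": 0, "y": 0.1915, "z": 0, "fingers": 0}
  ],
  "squeeze": 30
}}

```text
time: 22.6
ee_pos: [0.6597, 0.1862, 0.1603]
eef_rot: [0.708, 0.707, -0.0, -0.0]
ft_force: [-0.3, 0.6, -1.7]
width: 0.0212
```

```bash
python3 go.py .6602 .1875 .1385
```

```text
pos [0.6597 0.1862 0.1603] w 0.0212 F [-0.3  0.6 -1.7] t 22.6
shift [0.0013 0.0005 0.0218] turn [-0.0001  0.     -0.0002]
```

Call:
{"name": "drive_tool", "arguments": {
  "plan": [
    {"rx": 0, "ry": 0, "rz": 0, "x": 0.001, "y": 0, "z": 0.01, "fingers": 0},
    {"rx": 0, "ry": 0, "rz": 0, "x": 0.001, "y": 0, "z": 0.018, "fingers": 0},
    {"rx": 0, "ry": 0, "rz": 0, "x": 0.001, "y": 0, "z": 0.0215, "fingers": 0},
    {"rx": 0, "ry": 0, "rz": 0, "x": 0.001, "y": 0, "z": 0.0215, "fingers": 0},
    {"rx": 0, "ry": 0, "rz": 0, "x": 0.001, "y": 0, "z": 0.0215, "fingers": 0}
  ],
  "squeeze": 30
}}

```text
time: 23.22
ee_pos: [0.6602, 0.1877, 0.1386]
eef_rot: [0.707, 0.707, 0.0, -0.0]
ft_force: [-0.3, 0.2, -1.2]
width: 0.0209
```

Call:
{"name": "drive_tool", "arguments": {
  "plan": [
    {"rx": 0, "ry": 0, "rz": 0, "x": 0, "y": 0, "z": 0, "fingers": 0.6},
    {"rx": 0, "ry": 0, "rz": 0, "x": 0, "y": 0, "z": 0, "fingers": 0.6},
    {"rx": 0, "ry": 0, "rz": 0, "x": 0, "y": 0, "z": 0, "fingers": 0.6},
    {"rx": 0, "ry": 0, "rz": 0, "x": 0, "y": 0, "z": 0, "fingers": 0.6},
    {"rx": 0, "ry": 0, "rz": 0, "x": 0, "y": 0, "z": -0.03, "fingers": 0.6},
    {"rx": 0, "ry": 0, "rz": 0, "x": 0, "y": 0, "z": -0.07, "fingers": 0.6},
    {"rx": 0, "ry": 0, "rz": 0, "x": 0, "y": 0, "z": -0.11, "fingers": 0.6},
    {"rx": 0, "ry": 0, "rz": 0, "x": 0, "y": -0.06, "z": -0.13, "fingers": 0.6},
    {"rx": 0, "ry": 0, "rz": 0, "x": 0.05, "y": -0.12, "z": -0.13, "fingers": 0.6},
    {"rx": 0, "ry": 0, "rz": 0, "x": 0.1, "y": -0.18, "z": -0.13, "fingers": 0.6},
    {"rx": 0, "ry": 0, "rz": 0, "x": 0.14, "y": -0.21, "z": -0.13, "fingers": 0.6},
    {"rx": 0, "ry": 0, "rz": 0, "x": 0.14, "y": -0.21, "z": -0.13, "fingers": 0.6}
  ],
  "squeeze": 30
}}

```text
time: 24.72
ee_pos: [0.4471, 0.3315, 0.2689]
eef_rot: [0.705, 0.709, 0.0, -0.001]
ft_force: [0.6, -0.5, 0.6]
width: 0.0524
```

Run:
```python
from h import *
c=shot('top','top6.png');w=world(c);z=w[...,2]
for n,h,x,y in (('large',.11,.6525,-.112),('medium',.09,.6588,-.0105),('small',.07,.6556,.0903),('tiny',.05,.6602,.188)):
  for hh in (h+.016,h+.04):
    p=w[(abs(z-hh)<.005)&(np.hypot(w[...,0]-x,w[...,1]-y)<.05)]
    (a,b),q=cv2.minEnclosingCircle(p[:,:2].astype(np.float32))
    print(n,np.round([a-x,b-y,q,np.median(p[:,2])],4))
for n,xy in (('pump',(.69,-.215)),('pail',(.69,.29))):
    m=(z>.02)&(np.hypot(w[...,0]-xy[0],w[...,1]-xy[1])<.08);p=w[m]
    for a in (.06,.1):
        q=p[(p[:,2]>=a)&(p[:,2]<a+.02)]; print(n,a,np.round(q.min(0)[:2],3),np.round(q.max(0)[:2],3))
shot('scene','sc6.png');s=monitor.read_state();print(s['time'],s['ee_pos'],s['ft_force'],s['width'])
```

```text
large [ 0.0004 -0.0009  0.0321  0.1265]
large [ 0.0004 -0.0006  0.0108  0.1502]
medium [ 0.0008 -0.001   0.0293  0.1064]
medium [ 0.0006 -0.0009  0.0109  0.1302]
small [ 0.0003 -0.0007  0.0262  0.0864]
small [ 0.0005 -0.0004  0.0109  0.1099]
tiny [ 0.0001 -0.001   0.0229  0.0661]
tiny [ 0.     -0.001   0.0107  0.09  ]
pump 0.06 [ 0.645 -0.239] [ 0.695 -0.195]
pump 0.1 [ 0.646 -0.252] [ 0.703 -0.146]
pail 0.06 [0.653 0.263] [0.716 0.326]
pail 0.1 [0.661 0.273] [0.7   0.319]
24.825 [0.44857366 0.330064   0.26886412] [ 0.25865258 -0.84813306  0.10191834] 0.05216380844604184
```

View pics/sc6.png

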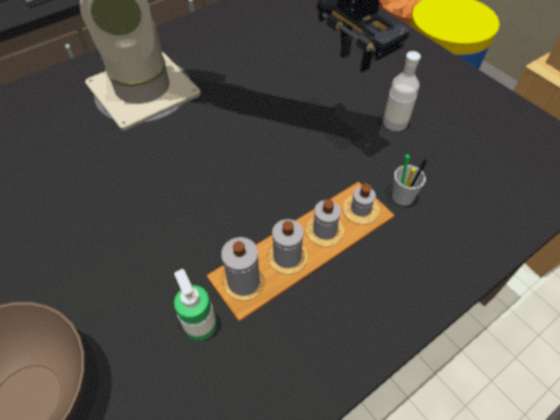

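View pics/top6.png

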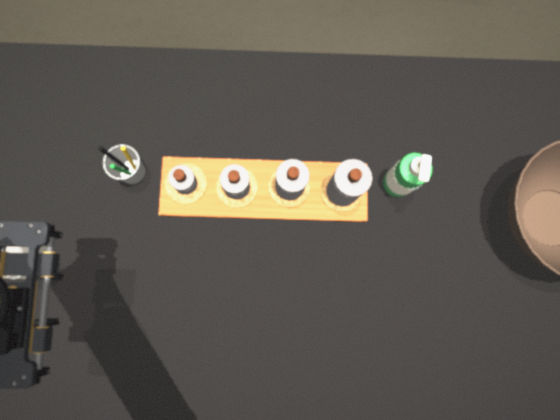

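All four stand on their coasters: scene knobs at (239, 247), (288, 228), (328, 206) and (366, 189). The bottle and pail haven't moved, and the gripper is clear.

Run:
```python
from h import *
print(workorder.close_job())
```

```text
the job is handed in; nothing more can be done
None
```

All four canisters are on their coasters in height order, and the job is handed in (no verdict is reported). From the pump bottle end: large on coaster a, medium on b, small on c and tiny on d, next to the pail. I lifted each one by its knob, kept its underside about 38 mm above the counter and lowered it onto the coaster before letting go.

**Last checks (top camera, about 25 s on the clock):**
- **Position:** each canister was within about 1.3 mm of its coaster's centre; the limit is 12 mm.
- **Height and tilt:** lid and knob heights match an underside at 16 mm. Lid and knob centres agree to under 1 mm, so all stand upright.
- **Bottle and pail:** measured within about 1 mm of where they started.
- **Gripper:** clear of everything.

**Disagreements:**
- The first move call was refused because of its format; the arm did not move.
- The wrist and top cameras differed by 1.5 to 3 mm on the knob positions. I used the top camera's positions for placing.
- The last bottle check gave one false reading at 100 to 120 mm height, because the large canister's side was inside the area measured.

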